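# Shut the paint chest in the board-painting shop

### The job

Close up the small paint chest on the bench: with the fingertips push both of its drawers fully home first, then push its lid over from behind and press it fully shut. Only push: do not pinch the lid or a drawer front between the fingers, and leave the bottles, jar, pots, tape and squeegee standing where they are.

Things in the scene. Friction and masses are not known exactly. Their poses are not given: they have to be found in the camera images.
- chest: Low grey plastic chest fixed to the bench: 130 mm deep (its x), 300 mm wide (its y), 100 mm high. Origin: centre of its underside; x points to its back (hinge side), y to its left, z up; the front (-x) faces the robot, yaw up to 0.25 rad. Two drawers side by side below; above them an open tray (inner floor at z 61 mm, rim at 100 mm) holding two pots, which the lid covers.
- left_front (a point): Centre of the outer face of the left (+y) drawer's plain white front, no handle: 140 mm wide, 46 mm high, 8 mm thick; lower edge 8 mm, upper edge 54 mm above the bench. Moves with the drawer; axes as the chest (x points into it). With the drawer home it is at (-73, 73.5, 31) mm in the chest's frame, 8 mm proud of the chest's front.
- right_front (a point): The same for the right (-y) drawer; home at (-73, -73.5, 31) mm in the chest's frame.
- left_drawer (a joint): How far the left drawer stands open, m: 0 fully home (hard stop), up to 0.08; slides straight along the chest's x, about 1.5 N of friction, stays where it is left. Starts 0.03 to 0.06.
- right_drawer (a joint): The same for the right drawer.
- lid (a joint): Opening angle of the lid, rad: 0 fully shut and level (hard stop), 1.57 upright, 1.8 at most. Starts 1.3 to 1.65. Its hinge is stiff (about 0.22 N m of friction), so it stays where it is left and must be pushed all the way down.
- lid_hinge (a point): Middle of the lid's hinge line, which runs along the chest's y at its rear upper rim, at (65, 0, 100) mm in the chest's frame. Its axes turn with the lid: x runs from the lid's free edge to the hinge, y along the hinge, z out of the lid's outer face (up when shut, to the chest's back when upright).
- lid_edge (a point): Middle of the lid's free edge, on its outer face: 136 mm from the hinge line along the lid, 6 mm off it along the lid's z. Axes as lid_hinge. The lid is a flat white plate 304 mm wide, 136 mm long, 6 mm thick, no handle, with a lip along the free edge that reaches 11 mm past the hinge plane on the inner side.
- bottle_a: Green squeeze bottle with black nozzle, 36 mm across, 94 mm high, standing beside the chest's left end. Origin at centre of underside. Bystander.
- bottle_b: White squeeze bottle with black nozzle, 36 mm across, 110 mm high, farther out beyond the chest's left end. Origin at centre of underside. Bystander.
- bottle_c: Yellow squeeze bottle with black nozzle, 36 mm across, 94 mm high, beside the chest's right end. Origin at centre of underside. Bystander.
- jar: Glass jar, 48 mm across, 50 mm high, standing in front of the chest, between the two drawers' paths. Origin at centre of underside. Bystander.
- tape: Roll of paper tape lying flat behind the chest, 90 mm across, 25 mm high. Origin at centre of underside. Bystander.
- squeegee: Wooden squeegee with rubber blade lying flat at the right of the chest, about 70 by 110 mm, 12 mm high. Origin at underside. Bystander.
- pot_a: Small yellow pot with black cap, 34 mm across, 30 mm high, standing in the chest's upper tray, left. Origin at centre of underside. Bystander; stays in the tray.
- pot_b: The same, in the right part of the upper tray.
Things that resemble listed ones, but are neither listed nor needed, are in the scene too. What is shaped like the pot_b but orange or white is not meant.

How it is judged:
By the outcome, as a careful person would: the job done as asked, in the order asked, and still so for the second after the job is handed in, with the robot touching nothing.
It also fails if it takes over 72 s, if anything falls off the work surface, if the arm or the gripper's body presses on something with over 40 N, if the wrist force passes 120 N, or if a joint passes its speed limit or range.

### The arm

A 6-joint arm with a two-finger parallel gripper is mounted at the origin on the work surface. World frame = base frame: x ahead of the robot, y to its left, z up, the work surface at z = 0. Lengths are in mm, angles in rad, forces in N, time in s.
With the tool pointing down it reaches from about 275 to 750 mm from the base axis. Payload 10.2 kg.
Tool frame: the origin (TCP) lies midway between the tips of the shut fingers; the grasp point (between the pads) lies 19 mm behind it; z points along the fingers, y is the line along which they close (so a half turn about z gives the same grasp; the last joint's range is limited). The gripper opens to 85 mm and grips with 20 to 120 N. Pads are 22 mm wide; open, the fingers measure 114 mm over their backs; the gripper's body (76 mm by 85 mm) begins 54 mm behind the grasp point. The pads swing forward as they close: fully open they stand 13 mm farther back than shut.
Start: joints at [1.109, 0.313, 1.498, -0, 1.331, -0.223], TCP at [124.194, 510.105, 231.294] pointing down, gripper open.
Joint ranges: [-2.94, 2.94], [-0.97, 2.17], [0.19, 2.56], [-1.23, 4.37], [0.02, 3.11], [-2.88, 2.88]. Speed limits (rad/s): [2.39, 2.39, 3.01, 3.14, 3.14, 3.14].

### API

Orientations are given as a unit quaternion [w, x, y, z].
In Python, from rig import ctrl gives the robot as it stands.
- The arm moves only by the tool send_rows, never from a script. Its argument "targets" is a list of rows, each a list of 7 numbers: the closure, from -1 (fully open) to 1 (shut), so that 0 is half open, then the shift along the tool's x, y, z in m, then the turn, a rotation vector about the tool's x, y, z in rad. In form: [[claw, dx, dy, dz, ax, ay, az], ...]. A call has exactly 10 rows; each row shifts and turns the commanded pose from where the row before left it, along the tool's axes as they then stand; what a row does not reach is not made up. A row lasts 1/8 s, in which the tool goes at most 62.5 mm and 10.7 degrees, less where a joint would pass 70% of its speed; a pose out of reach is approached as far as the arm can. A call with a gripper value outside its range is refused whole. The fingers move at their own pace and stop on an object; "squeeze" is the grip in N (left out, the last holds). Time passes only in rows, so rows that do not move let the fingers close, or fill a call up. It gives the time, the measured TCP pose, the force, the opening and the grip force at its end, in the units of the state.
- ctrl.sense(): the state, without advancing time (a new reading comes with each control period).
- ctrl.capture(name): name is "scene" or "side" or "wrist"; returns a dict with "img" (420x560x3 uint8, red, green, blue), "camera_matrix" (3x3 intrinsics, pixels), "R" (3x3) and "t" (3): a world point X has camera coordinates R X + t. Camera axes: x right, y down, z forward; pixel columns grow to the right and rows downward; lengths in mm; the calibration is good to about 2 mm. A picture is of the moment at which its call begins. There is no depth.
- ctrl.finish_job(): hands the job in; it is judged then, once.
Trained networks look in a picture, given as the dict that the camera call returned (one of the last four; its "shot" number tells which), for a name from the list of things; names that differ only in an ending like _2 or _b are one class to them, and where a whole thing is asked for, a point or a joint stands for the part that bears it (a point fixed in the world has none). Each returns a list of dicts, best first, with "score" (0 to 1); they miss things now and then, are a little off and sometimes report something else, mostly with a low value. They report only what shows in the picture. A call takes as long as a camera call. They do not tell look-alikes from the thing itself.
- ctrl.boxes_of(query, picture): "extent" ([left, top, width, height] in pixels, round what is visible of it).
- ctrl.landmark_of(query, picture): "point" ([column, row] in pixels: a listed point, or the origin of a listed thing).
The state is a dict: "time_s": time; "joints": joint angles; "dq": joint speeds; "tau": joint torques, N m; "eef_pos": TCP position; "ee_rot": TCP orientation; "force": force on the tool from outside, world axes, zero at the start; "wrist_torque": the same for the moment, N m; "grip_width": opening from 0.0 (shut) to 1.0 (fully open); "grip_force": force on a finger pad.
Only numpy, scipy, OpenCV 4.12 (cv2) and the standard library are available. Lean on these libraries where they do the work, as an engineer would, in place of code of your own. Each camera call takes 0.05 s, during which the arm holds its last target. There are 200 camera calls.

## Working session

There is one attempt and no reset: what is moved stays moved. The work goes in short steps, Python scripts to look and compute and a tool call to move; the robot and the scene stay as the last step left them, time stands still between calls to the robot, and variables do not carry over. Pictures are saved under pics/ and viewed, at most 10 in all, crops included, and the job is handed in when it is done.

Besides the shell and the picture viewer there is one more tool, called after "Call:" as a command line: name --pt "numbers of a row" for each row, then --argument value for the rest. send_rows: Moves the arm, as the interface text tells. Its arguments: {"type":"object","properties":{"targets":{"type":"array"},"squeeze":{"type":"number"}},"required":["targets"]}

```bash
mkdir -p pics; ls
cat > look.py <<'E'
import sys,cv2,numpy as np
from rig import ctrl
def grab(n,f=None):
    p=ctrl.capture(n)
    if f: cv2.imwrite('pics/'+f,cv2.cvtColor(p['img'],cv2.COLOR_RGB2BGR))
    return p
def ray(p,uv):
    R,t,K=np.array(p['R']),np.array(p['t']),np.array(p['camera_matrix'])
    return -R.T@t, R.T@np.linalg.solve(K,[uv[0],uv[1],1])
def atz(p,uv,z):
    c,d=ray(p,uv); return c+d*(z-c[2])/d[2]
def tri(obs):
    A=np.zeros((3,3));b=np.zeros(3)
    for p,uv in obs:
        c,d=ray(p,uv);d/=np.linalg.norm(d);M=np.eye(3)-np.outer(d,d);A+=M;b+=M@c
    return np.linalg.solve(A,b)
def proj(p,X):
    x=np.array(p['camera_matrix'])@(np.array(p['R'])@X+np.array(p['t']));return x[:2]/x[2]
E
python3 - <<'E'
from look import *
np.set_printoptions(precision=1,suppress=True)
S={n:grab(n,n+'0.png') for n in('scene','side')}
for n,p in S.items(): print(n,'cam',ray(p,(280,210)))
for q in 'chest left_front right_front lid_hinge lid_edge bottle_a bottle_b bottle_c jar tape squeegee pot_a pot_b'.split():
    o={n:ctrl.landmark_of(q,p)[:3] for n,p in S.items()}
    print(q,{n:[(np.round(a['point']).tolist(),round(a['score'],2)) for a in v] for n,v in o.items()})
    if o['scene'] and o['side']: print('   tri',tri([(S[n],o[n][0]['point']) for n in S]))
print(ctrl.sense())
E
```

```text
pics
scene cam (array([1063.3,  478.4, 1092. ]), array([-0.4, -0.4, -0.8]))
side cam (array([ 239.6, -651. ,  738.4]), array([ 0.4,  0.7, -0.6]))
chest {'scene': [([306.0, 236.0], 0.67)], 'side': [([256.0, 233.0], 0.86)]}
   tri [581.  101.4   4.5]
left_front {'scene': [([354.0, 232.0], 0.87)], 'side': [([207.0, 213.0], 0.96)]}
   tri [493.  191.9  33.6]
right_front {'scene': [([331.0, 190.0], 0.92)], 'side': [([208.0, 254.0], 0.55)]}
   tri [442.3  57.5  36.5]
lid_hinge {'scene': [([289.0, 228.0], 0.77)], 'side': [([284.0, 198.0], 0.61), ([258.0, 309.0], 0.18)]}
   tri [641.5  84.8  98.3]
lid_edge {'scene': [([294.0, 197.0], 0.59)], 'side': [([277.0, 149.0], 0.86)]}
   tri [628.5  89.  228.6]
bottle_a {'scene': [([348.0, 304.0], 0.85), ([283.0, 172.0], 0.74), ([366.0, 321.0], 0.57)], 'side': [([258.0, 309.0], 0.86), ([243.0, 168.0], 0.56)]}
   tri [ 561.3  215.9 -360.1]
bottle_b {'scene': [([348.0, 304.0], 0.85), ([283.0, 172.0], 0.74), ([366.0, 321.0], 0.57)], 'side': [([258.0, 309.0], 0.86), ([243.0, 168.0], 0.56)]}
   tri [ 561.3  215.9 -360.1]
bottle_c {'scene': [([348.0, 304.0]
[... 580 characters left out ...]
79.0], 0.58)], 'side': [([213.0, 314.0], 0.91), ([299.0, 314.0], 0.9), ([249.0, 202.0], 0.8)]}
   tri [401.7 -67.2  -2. ]
pot_b {'scene': [([308.0, 166.0], 0.64), ([228.0, 190.0], 0.58), ([259.0, 179.0], 0.58)], 'side': [([213.0, 314.0], 0.91), ([299.0, 314.0], 0.9), ([249.0, 202.0], 0.8)]}
   tri [401.7 -67.2  -2. ]
{'time_s': 1.4, 'joints': array([ 1.1,  0.3,  1.5, -0. ,  1.3, -0.2]), 'dq': array([-0.,  0., -0., -0.,  0., -0.]), 'tau': array([  0. , -41.2, -26. ,  -0. ,   0. ,   0. ]), 'eef_pos': array([124.2, 510.1, 231.3]), 'ee_rot': array([0. , 0.1, 1. , 0. ]), 'force': array([-0.8,  0.8, -0.3]), 'wrist_torque': array([-0.,  0.,  0.]), 'grip_force': 0.0, 'grip_width': 1.001812263650821}
```

View pics/scene0.png

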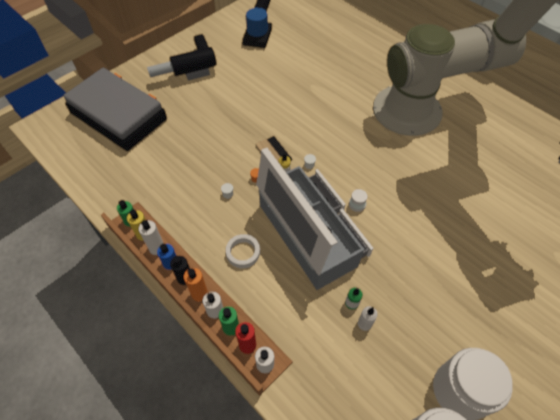

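View pics/side0.png

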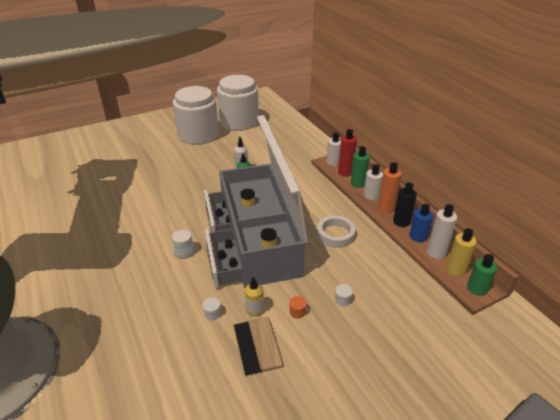

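The scene view has the open chest around (310,225), with the lid upright, the jar in front at (358,200) and the tape behind at (243,250). The side view agrees, and both drawers are ajar. Next I'll fit the chest pose and joints to the landmarks.

```bash
cat > fit.py <<'E'
from look import *
from scipy.optimize import least_squares
from scipy.spatial.transform import Rotation as Ro
def pts(v):
    x,y,w,l,r,th=v; c,s=np.cos(w),np.sin(w)
    P={'chest':(0,0,0),'left_front':(-73-l*1e3,73.5,31),'right_front':(-73-r*1e3,-73.5,31),'lid_hinge':(65,0,100),
       'lid_edge':(65-136*np.cos(th)+6*np.sin(th),0,100+136*np.sin(th)+6*np.cos(th))}
    return {k:np.array([x+c*a-s*b,y+s*a+c*b,z]) for k,(a,b,z) in P.items()}
def w2(v,a,b,z):
    c,s=np.cos(v[2]),np.sin(v[2]); return np.array([v[0]+c*a-s*b,v[1]+s*a+c*b,z])
def fit(names=('scene','side'),v0=(580,101,-.25,.035,.05,1.5),quiet=0):
    S=[grab(n) for n in names]; O=[]
    for p in S:
        for k in pts(v0):
            for a in ctrl.landmark_of(k,p)[:1]:
                if a['score']>.4: O.append((p,k,np.array(a['point'])))
    f=lambda v:np.concatenate([proj(p,pts(v)[k])-u for p,k,u in O])
    r=least_squares(f,v0,loss='soft_l1',x_scale=[10,10,.1,.01,.01,.1])
    if not quiet:
        for (p,k,u),e in zip(O,f(r.x).reshape(-1,2)): print(k,np.round(e,1))
    return r.x,S
E
python3 - <<'E'
from fit import *
np.set_printoptions(precision=3,suppress=True)
v,S=fit(); print(v); np.save('v.npy',v)
out=[]
for p in S:
    im=cv2.cvtColor(p['img'],cv2.COLOR_RGB2BGR)
    def poly(L):
        cv2.polylines(im,[np.int32(np.round([np.array(proj(p,w2(v,*q)))*1 for q in L]))],True,(0,0,255),1)
    for z in(0,100): poly([(-65,-150,z),(65,-150,z),(65,150,z),(-65,150,z)])
    for s,d in((1,v[3]),(-1,v[4])): poly([(-73-d*1e3,s*3.5,8),(-73-d*1e3,s*143.5,8),(-73-d*1e3,s*143.5,54),(-73-d*1e3,s*3.5,54)])
    t=v[5];e=(65-136*np.cos(t)+6*np.sin(t),100+136*np.sin(t)+6*np.cos(t));h=(65+6*np.sin(t),100+6*np.cos(t))
    poly([(h[0],-152,h[1]),(h[0],152,h[1]),(e[0],152,e[1]),(e[0],-152,e[1])])
    out.append(cv2.resize(im[120:320,170:390],(660,600))[:, :400] if 0 else cv2.resize(im[120:330,180:390],(400,400)))
cv2.imwrite('pics/ov.png',np.hstack(out))
for n,u in(('bottle_a sc',(348,304)),('bottle_b',(366,321)),('bottle_c',(283,172)),('jar',(358,206))): print(n,atz(S[0],u,0))
from scipy.spatial.transform import Rotation as Ro
s=ctrl.sense(); q=s['ee_rot']; print(q,Ro.from_quat(q,scalar_first=True).as_matrix())
E
```

```text
chest [ 0.9 -2.8]
left_front [-0.7  1.3]
right_front [-0.7  0.7]
lid_hinge [ 0.  -0.9]
lid_edge [ 0.1 -0.3]
chest [1.7 0.3]
left_front [-1.8 -1.7]
right_front [-0.4  2.3]
lid_hinge [ 0.4 -1.3]
lid_edge [-0.  -4.2]
[578.845  95.931  -0.213   0.031   0.057   1.436]
bottle_a sc [647.751 306.309   0.   ]
bottle_b [649.132 366.026   0.   ]
bottle_c [ 473.738 -102.89     0.   ]
jar [405.246 133.186   0.   ]
[-0.     0.119  0.993 -0.   ] [[-0.972  0.237 -0.   ]
 [ 0.237  0.972 -0.   ]
 [ 0.    -0.    -1.   ]]
```

View pics/ov.png

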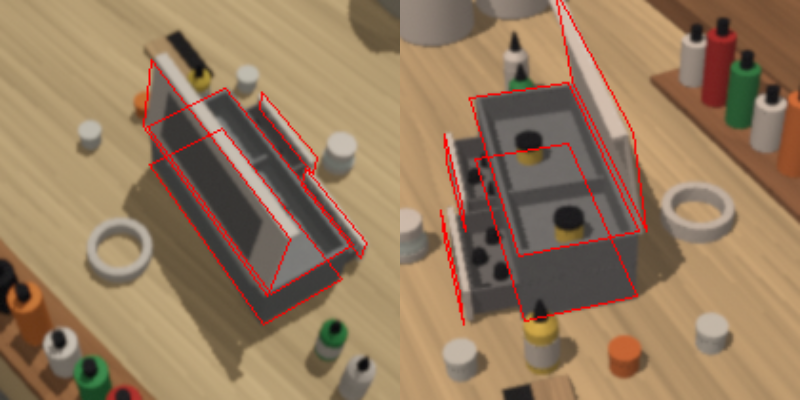

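The model overlay matches both views to within a few mm: lid edge, drawer fronts and chest corners all line up. The tool is already aligned with the chest's yaw, so I'll plan the drawer pushes.

```bash
cat > plan.py <<'E'
from fit import *
def plan(start,W,v=np.load('v.npy')):
    s=ctrl.sense(); R=Ro.from_quat(s['ee_rot'],scalar_first=True).as_matrix()
    print('t',round(s['time_s'],2),'tcp',np.round(s['eef_pos'],1),'F',np.round(s['force'],1))
    c=np.array(s['eef_pos'] if start is None else start)
    for w in W:
        p=w2(v,*w); print(w,'world',np.round(p),'tool d mm',np.round(R.T@(p-c),1),'rows',np.ceil(np.linalg.norm(p-c)/60)); c=p
def ch(P,v=np.load('v.npy')):
    c,s=np.cos(v[2]),np.sin(v[2]);a,b=P[0]-v[0],P[1]-v[1];return np.array([c*a+s*b,-s*a+c*b,P[2]])
E
python3 - <<'E'
from plan import *
plan(None,[(-165,82,150),(-165,82,38),(-90,82,38),(-140,82,38),(-140,82,130),(-185,-82,130),(-185,-82,38),(-90,-82,38)])
E
```

```text
t 2.0 tcp [124.2 510.1 231.3] F [-0.5 -0.7 -0.1]
(-165, 82, 150) world [435. 211. 150.] tool d mm [-372.6 -217.2   81.3] rows 8.0
(-165, 82, 38) world [435. 211.  38.] tool d mm [ -0.   0. 112.] rows 2.0
(-90, 82, 38) world [508. 195.  38.] tool d mm [-75.   2.  -0.] rows 2.0
(-140, 82, 38) world [459. 206.  38.] tool d mm [50.  -1.3  0. ] rows 1.0
(-140, 82, 130) world [459. 206. 130.] tool d mm [  0.  -0. -92.] rows 2.0
(-185, -82, 130) world [381.  55. 130.] tool d mm [  40.7 -165.1    0. ] rows 3.0
(-185, -82, 38) world [381.  55.  38.] tool d mm [-0.  0. 92.] rows 2.0
(-90, -82, 38) world [474.  35.  38.] tool d mm [-95.    2.5  -0. ] rows 2.0
```

Call:
send_rows --pt "1 -0.042 -0.024 0.009 0 0 0" --pt "1 -0.042 -0.024 0.009 0 0 0" --pt "1 -0.042 -0.024 0.009 0 0 0" --pt "1 -0.042 -0.024 0.009 0 0 0" --pt "1 -0.042 -0.024 0.009 0 0 0" --pt "1 -0.042 -0.024 0.009 0 0 0" --pt "1 -0.042 -0.024 0.009 0 0 0" --pt "1 -0.042 -0.024 0.009 0 0 0" --pt "1 -0.037 -0.025 0.009 0 0 0" --pt "1 0 0 0 0 0 0"

```text
time_s: 3.25
eef_pos: [436.5, 209.2, 149.6]
ee_rot: [-0.0, 0.121, 0.993, -0.0]
force: [-0.9, -0.2, -1.0]
grip_width: 0.001
grip_force: 0.0
```

Call:
send_rows --pt "1 0 0 0.03 0 0 0" --pt "1 0 0 0.04 0 0 0" --pt "1 0 0 0.03 0 0 0" --pt "1 0 0 0.012 0 0 0" --pt "1 0 0 0 0 0 0" --pt "1 -0.02 0 0 0 0 0" --pt "1 -0.02 0 0 0 0 0" --pt "1 -0.02 0.001 0 0 0 0" --pt "1 -0.01 0.001 0 0 0 0" --pt "1 0 0 0 0 0 0"

```text
time_s: 4.5
eef_pos: [504.3, 196.6, 39.0]
ee_rot: [0.001, 0.119, 0.993, 0.0]
force: [-0.7, -0.7, -1.2]
grip_width: 0.005
grip_force: 0.0
```

Call:
send_rows --pt "1 -0.004 0 0 0 0 0" --pt "1 -0.004 0 0 0 0 0" --pt "1 -0.003 0 0 0 0 0" --pt "1 0 0 0 0 0 0" --pt "1 0 0 0 0 0 0" --pt "1 0 0 0 0 0 0" --pt "1 0 0 0 0 0 0" --pt "1 0 0 0 0 0 0" --pt "1 0 0 0 0 0 0" --pt "1 0 0 0 0 0 0"

```text
time_s: 5.75
eef_pos: [514.5, 193.8, 38.3]
ee_rot: [0.0, 0.119, 0.993, -0.0]
force: [0.1, 0.5, -0.9]
grip_width: -0.001
grip_force: 0.0
```

Run:
```python
from plan import *
np.set_printoptions(precision=3,suppress=True)
v,S=fit(v0=tuple(np.load('v.npy')));print(v,ch(ctrl.sense()['eef_pos']),ctrl.sense()['force'])
cv2.imwrite('pics/l1.png',np.hstack([cv2.resize(cv2.cvtColor(p['img'],cv2.COLOR_RGB2BGR)[120:330,180:390],(400,400)) for p in S]))
```

```text
chest [1.6 0.2]
right_front [-1. -0.]
lid_hinge [-2.3 -0.3]
lid_edge [ 0.6 -0.6]
chest [-1.2  1.5]
left_front [-0.1 -0.4]
right_front [-0.5 -0.1]
lid_hinge [ 1.6 -0.9]
lid_edge [ 0.4 -2.3]
[580.268  96.302  -0.255   0.003   0.054   1.407] [-83.604  82.098  38.333] [ 1.45  -0.61  -0.258]
```

View pics/l1.png

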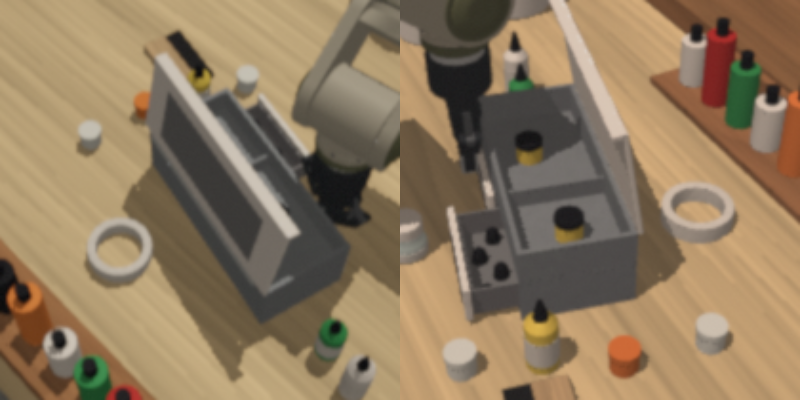

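The left drawer is almost home and nothing else has moved. I'll push on until the hard stop shows up in the force.

Call:
send_rows --pt "1 -0.002 0 0 0 0 0" --pt "1 -0.001 0 0 0 0 0" --pt "1 -0.001 0 0 0 0 0" --pt "1 0 0 0 0 0 0" --pt "1 0 0 0 0 0 0" --pt "1 0 0 0 0 0 0" --pt "1 0 0 0 0 0 0" --pt "1 0 0 0 0 0 0" --pt "1 0 0 0 0 0 0" --pt "1 0 0 0 0 0 0"

```text
time_s: 7.6
eef_pos: [516.8, 193.2, 38.2]
ee_rot: [-0.002, 0.119, 0.993, -0.0]
force: [-8.7, 1.7, 6.4]
grip_width: 0.004
grip_force: 4.6
```

Call:
send_rows --pt "1 -0.001 0 0 0 0 0" --pt "1 -0.001 0 0 0 0 0" --pt "1 -0.001 0 0 0 0 0" --pt "1 0 0 0 0 0 0" --pt "1 0 0 0 0 0 0" --pt "1 0 0 0 0 0 0" --pt "1 0 0 0 0 0 0" --pt "1 0 0 0 0 0 0" --pt "1 0 0 0 0 0 0" --pt "1 0 0 0 0 0 0"

```text
time_s: 8.85
eef_pos: [516.9, 193.2, 38.2]
ee_rot: [-0.005, 0.119, 0.993, -0.0]
force: [-23.4, 5.1, 17.6]
grip_width: 0.002
grip_force: 12.2
```

Call:
send_rows --pt "1 0.03 0 0 0 0 0" --pt "1 0.03 0 0 0 0 0" --pt "1 0 0 -0.046 0 0 0" --pt "1 0 0 -0.046 0 0 0" --pt "1 0.014 -0.055 0 0 0 0" --pt "1 0.014 -0.055 0 0 0 0" --pt "1 0.014 -0.055 0 0 0 0" --pt "1 0 0 0.04 0 0 0" --pt "1 0 0 0.04 0 0 0" --pt "1 0 0 0.012 0 0 0"

```text
time_s: 10.1
eef_pos: [382.4, 55.9, 37.1]
ee_rot: [-0.001, 0.119, 0.993, 0.0]
force: [1.0, 0.8, 0.5]
grip_width: 0.003
grip_force: 0.0
```

Run:
```python
from plan import *
print(ch(ctrl.sense()['eef_pos'])); plan(None,[(-90,-82,38)])
```

```text
[-183.60168535  -80.55959025   37.05576658]
t 10.1 tcp [382.4  55.9  37.1] F [1.  0.8 0.5]
(-90, -82, 38) world [474.  35.  38.] tool d mm [-93.6   1.   -1.2] rows 2.0
```

Call:
send_rows --pt "1 -0.025 0 0 0 0 0" --pt "1 -0.02 0 0 0 0 0" --pt "1 -0.015 0 0 0 0 0" --pt "1 -0.015 0 0 0 0 0" --pt "1 -0.015 0.001 0 0 0 0" --pt "1 -0.006 0 0 0 0 0" --pt "1 -0.003 0 0 0 0 0" --pt "1 -0.001 0 0 0 0 0" --pt "1 0 0 0 0 0 0" --pt "1 0 0 0 0 0 0"

```text
time_s: 11.35
eef_pos: [477.8, 34.2, 38.4]
ee_rot: [-0.003, 0.119, 0.993, 0.0]
force: [-13.0, 2.7, 9.7]
grip_width: 0.0
grip_force: 6.8
```

Call:
send_rows --pt "1 -0.001 0 0 0 0 0" --pt "1 -0.001 0 0 0 0 0" --pt "1 -0.001 0 0 0 0 0" --pt "1 -0.001 0 0 0 0 0" --pt "1 0 0 0 0 0 0" --pt "1 0 0 0 0 0 0" --pt "1 0 0 0 0 0 0" --pt "1 0 0 0 0 0 0" --pt "1 0 0 0 0 0 0" --pt "1 0 0 0 0 0 0"

```text
time_s: 12.6
eef_pos: [477.9, 34.2, 37.8]
ee_rot: [-0.008, 0.118, 0.993, 0.0]
force: [-30.2, 4.9, 21.1]
grip_width: 0.002
grip_force: 15.6
```

Both drawers stopped hard with over 20 N on them. The line between the two contact points gives a yaw of about -0.24. Now I'll back off, rise and go over the lid to behind it.

Run:
```python
from plan import *
v=np.load('v.npy'); v[:3]=579.5,96,-.24; np.save('v.npy',v)
print(ch(ctrl.sense()['eef_pos'],v))
plan(None,[(-140,-82,38),(-140,-82,285),(112,0,285),(112,0,208)],v)
```

```text
[-83.96960256 -84.14203962  37.82611981]
t 12.6 tcp [477.9  34.2  37.8] F [-30.2   4.9  21.1]
(-140, -82, 38) world [424.  50.  38.] tool d mm [56.   2.3  0.7] rows 1.0
(-140, -82, 285) world [424.  50. 285.] tool d mm [ 4.10e+00 -2.00e-01 -2.47e+02] rows 5.0
(112, 0, 285) world [688.  69. 285.] tool d mm [-252.2   81.3   -4.2] rows 5.0
(112, 0, 208) world [688.  69. 208.] tool d mm [-1.3  0.1 77. ] rows 2.0
```

Call:
send_rows --pt "1 0.03 0 0 0 0 0" --pt "1 0.03 0 0 0 0 0" --pt "1 0 0 -0.05 0 0 0" --pt "1 0 0 -0.05 0 0 0" --pt "1 0 0 -0.05 0 0 0" --pt "1 0 0 -0.05 0 0 0" --pt "1 0 0 -0.05 0 0 0" --pt "1 0 0 0 0 0 0" --pt "1 0 0 0 0 0 0" --pt "1 0 0 0 0 0 0"

```text
time_s: 13.85
eef_pos: [425.6, 46.6, 287.2]
ee_rot: [-0.001, 0.119, 0.993, 0.0]
force: [0.5, 0.0, 0.4]
grip_width: -0.003
grip_force: 0.0
```

Call:
send_rows --pt "1 -0.042 0.014 0 0 0 0" --pt "1 -0.042 0.014 0 0 0 0" --pt "1 -0.042 0.014 0 0 0 0" --pt "1 -0.042 0.014 0 0 0 0" --pt "1 -0.042 0.014 0 0 0 0" --pt "1 -0.042 0.014 0 0 0 0" --pt "1 0 0 0 0 0 0" --pt "1 0 0 0 0 0 0" --pt "1 0 0 0 0 0 0" --pt "1 0 0 0 0 0 0"

```text
time_s: 15.1
eef_pos: [690.3, 68.6, 289.3]
ee_rot: [0.001, 0.119, 0.993, 0.0]
force: [1.0, -0.2, 0.0]
grip_width: -0.002
grip_force: 0.0
```

Run:
```python
from plan import *
np.set_printoptions(precision=3,suppress=True)
print(ctrl.sense()['joints'],ch(ctrl.sense()['eef_pos']))
plan(None,[(112,0,285),(112,0,208)])
v,S=fit(v0=(579,96,-.24,0,0,1.42));print(v)
cv2.imwrite('pics/b1.png',np.hstack([cv2.resize(cv2.cvtColor(p['img'],cv2.COLOR_RGB2BGR)[100:330,170:400],(400,400)) for p in S]))
```

```text
[-0.069  0.705  0.746 -0.     1.69  -1.401] [114.145  -0.325 289.3  ]
t 15.1 tcp [690.3  68.6 289.3] F [ 1.  -0.2  0. ]
(112, 0, 285) world [688.  69. 285.] tool d mm [2.1 0.3 4.3] rows 1.0
(112, 0, 208) world [688.  69. 208.] tool d mm [ 0.1 -0.  77. ] rows 2.0
chest [ 3.7 -2.4]
lid_hinge [-0.6  0.1]
lid_edge [-0.5 -0.4]
chest [ 2.4 -0.7]
left_front [-0.1 -1.3]
right_front [0.1 1. ]
lid_hinge [-0.2  0.1]
lid_edge [-0.6 -4.7]
[580.451  95.967  -0.23   -0.008  -0.006   1.378]
```

View pics/b1.png

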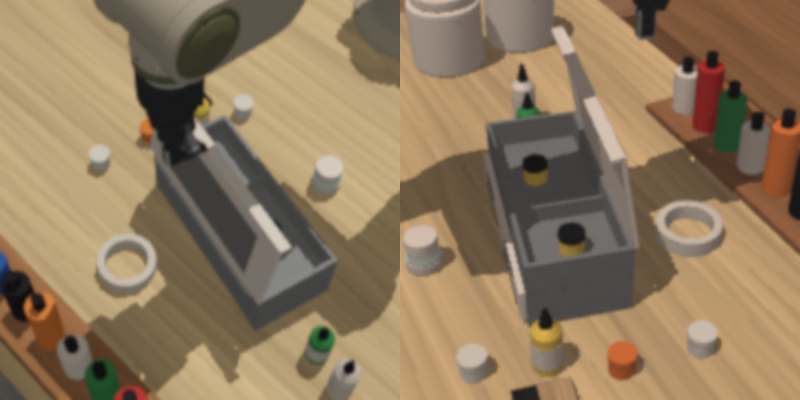

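Both drawers show home, and the fingertips are behind the lid at about (180,140) in the left crop. Now I'll lower behind the lid and sweep it over along the hinge arc.

Call:
send_rows --pt "1 0 0 0.04 0 0 0" --pt "1 0 0 0.04 0 0 0" --pt "1 0 0 0 0 0 0" --pt "1 0.025 0 0 0 0 0" --pt "1 0.025 0 0 0 0 0" --pt "1 0.011 0 0.002 0 0 0" --pt "1 0.011 0 0.003 0 0 0" --pt "1 0.01 0 0.004 0 0 0" --pt "1 0.01 0 0.005 0 0 0" --pt "1 0 0 0 0 0 0"

```text
time_s: 16.95
eef_pos: [602.0, 90.4, 196.5]
ee_rot: [0.001, 0.119, 0.993, 0.0]
force: [0.8, -0.9, -0.6]
grip_width: 0.0
grip_force: 0.0
```

Run:
```python
from plan import *
np.set_printoptions(precision=3,suppress=True)
s=ctrl.sense();print(ch(s['eef_pos']),s['force'])
v,S=fit(v0=(579,96,-.24,0,0,1.1),quiet=1);print(v)
```

```text
[ 23.137  -0.055 196.452] [ 0.815 -0.864 -0.624]
[579.707  93.833  -0.193  -0.005  -0.005   0.993]
```

The lid is at about 1.0 rad, as planned. Continuing along the arc.

Call:
send_rows --pt "1 0.009 0 0.006 0 0 0" --pt "1 0.009 0 0.006 0 0 0" --pt "1 0.008 0 0.008 0 0 0" --pt "1 0.007 0 0.008 0 0 0" --pt "1 0.006 0 0.009 0 0 0" --pt "1 0.006 0 0.01 0 0 0" --pt "1 0.004 0 0.01 0 0 0" --pt "1 0.004 0 0.01 0 0 0" --pt "1 0 0 0 0 0 0" --pt "1 0 0 0 0 0 0"

```text
time_s: 18.8
eef_pos: [550.1, 102.8, 127.4]
ee_rot: [0.0, 0.119, 0.993, -0.0]
force: [-0.4, -0.0, 0.3]
grip_width: 0.009
grip_force: 0.0
```

Call:
send_rows --pt "1 0.003 0 0.006 0 0 0" --pt "1 0.003 0 0.006 0 0 0" --pt "1 0.003 0 0.003 0 0 0" --pt "1 0.003 0 0.003 0 0 0" --pt "1 0 0 0.002 0 0 0" --pt "1 0 0 0 0 0 0" --pt "1 0 0 0 0 0 0" --pt "1 0 0 0 0 0 0" --pt "1 0 0 0 0 0 0" --pt "1 0 0 0 0 0 0"

```text
time_s: 20.05
eef_pos: [538.3, 105.7, 107.3]
ee_rot: [0.0, 0.119, 0.993, 0.0]
force: [-0.7, 0.7, 0.4]
grip_width: 0.0
grip_force: 0.0
```

Call:
send_rows --pt "1 0 0 0.001 0 0 0" --pt "1 0 0 0.001 0 0 0" --pt "1 0 0 0.001 0 0 0" --pt "1 0 0 0 0 0 0" --pt "1 0 0 0 0 0 0" --pt "1 0 0 0 0 0 0" --pt "1 0 0 0 0 0 0" --pt "1 0 0 0 0 0 0" --pt "1 0 0 0 0 0 0" --pt "1 0 0 0 0 0 0"

```text
time_s: 21.3
eef_pos: [538.4, 105.7, 105.9]
ee_rot: [0.0, 0.119, 0.993, -0.0]
force: [-6.7, -0.5, 15.7]
grip_width: 0.001
grip_force: 7.6
```

Call:
send_rows --pt "1 0 0 0.001 0 0 0" --pt "1 0 0 0.001 0 0 0" --pt "1 0 0 0 0 0 0" --pt "1 0 0 0 0 0 0" --pt "1 0 0 -0.005 0 0 0" --pt "1 0 0 -0.03 0 0 0" --pt "1 0 0 -0.05 0 0 0" --pt "1 0 0 -0.05 0 0 0" --pt "1 0.05 0 -0.04 0 0 0" --pt "1 0.05 0 0 0 0 0"

```text
time_s: 22.55
eef_pos: [442.0, 129.3, 278.6]
ee_rot: [0.002, 0.119, 0.993, 0.0]
force: [1.0, -0.2, 1.4]
grip_width: 0.004
grip_force: 0.0
```

Call:
send_rows --pt "1 0.05 0.05 0 0 0 0" --pt "1 0.03 0.05 0 0 0 0" --pt "1 0 0.05 0 0 0 0" --pt "1 0 0.05 0 0 0 0" --pt "1 0 0.05 0 0 0 0" --pt "1 0 0 0 0 0 0" --pt "1 0 0 0 0 0 0" --pt "1 0 0 0 0 0 0" --pt "1 0 0 0 0 0 0" --pt "1 0 0 0 0 0 0"

```text
time_s: 23.8
eef_pos: [428.0, 383.5, 276.6]
ee_rot: [0.0, 0.119, 0.993, 0.0]
force: [-0.3, 0.5, 1.4]
grip_width: 0.005
grip_force: 0.0
```

Run:
```python
from plan import *
np.set_printoptions(precision=3,suppress=True)
print(ctrl.sense()['eef_pos'],ctrl.sense()['time_s'])
v,S=fit(v0=(579,96,-.24,0,0,.02));print(v)
cv2.imwrite('pics/e1.png',np.hstack([cv2.resize(cv2.cvtColor(p['img'],cv2.COLOR_RGB2BGR)[120:360,160:400],(400,400)) for p in S]))
```

```text
[428.019 383.488 276.607] 23.8
chest [ 0.6 -1.1]
lid_hinge [0.7 0.3]
lid_edge [-2.6  0.4]
chest [2.6 2.2]
left_front [-0.2 -2.6]
right_front [-0. -0.]
lid_hinge [-1.8  0.4]
lid_edge [ 0.3 -0.3]
[582.918  94.986  -0.194   0.001   0.007  -0.023]
```

View pics/e1.png

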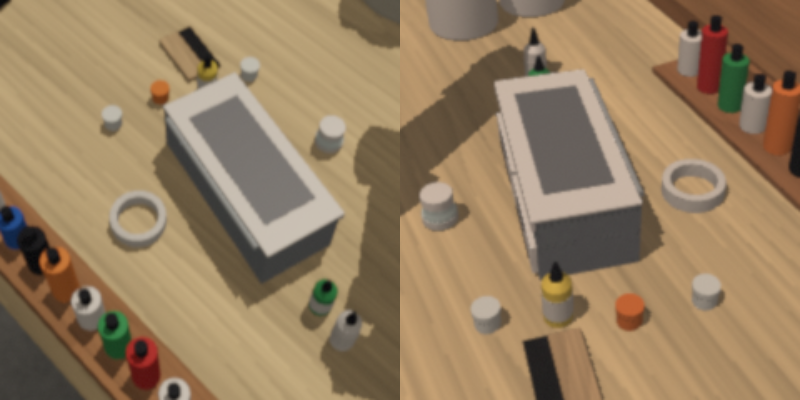

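The lid lies flat and the drawers are flush. The bottles, jar, tape and squeegee stand where they were, so I'm handing in.

```bash
python3 -c "
from rig import ctrl
print(ctrl.finish_job())"
```

```text
the job is handed in; nothing more can be done
None
```

I pushed both drawers home to their hard stops and then pressed the lid shut; the final pictures show it flat, with the bottles, jar, tape and squeegee undisturbed (the pots are hidden under the lid), and I handed the job in at about 24 s.

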